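Close up the spray-gun parts chest

ROBOT

A 7-joint arm with a two-finger parallel gripper is mounted at the origin on the work surface. World frame = base frame: x ahead of the robot, y to its left, z up, the work surface at z = 0. Lengths are in m, angles in rad, forces in N, time in s.
With the tool pointing down it reaches from about 0.425 to 0.95 m from the base axis. Payload 4.7 kg.
Tool frame: the origin (TCP) lies between the finger pads; the fingertips stand 25 mm ahead of it and the grasp point (between the pads) lies 6 mm ahead of it; x points along the fingers, z is the direction in which the jaws open and shut, and the axes are right-handed (so a half turn about x gives the same grasp; the last joint's range is limited). The gripper opens to 85 mm and grips with 20 to 120 N. Pads are 22 mm wide; open, the fingers measure 114 mm over their backs; the gripper's body (76 mm by 85 mm) begins 54 mm behind the grasp point. The pads swing forward as they close: fully open they stand 13 mm farther back than shut.
Start: joints at [-1.135, 0.469, -0.049, 1.532, 0.024, 1.141, -0.082], TCP at [0.303, 0.603, 0.256] pointing down, gripper open.
Joint ranges: [-2.59, 2.59], [-0.33, 1.99], [-1.39, 1.29], [0.1, 2.45], [-1.04, 4.18], [0.21, 1.99], [-2.66, 2.66]. Speed limits (rad/s): [2.57, 2.57, 3.14, 3.14, 3.14, 3.14, 3.14].

INTERFACE

Orientations are given as a 3x3 rotation matrix whose columns are the frame's x, y, z axes.
In Python, from rig import * gives the robot as it stands. Calls block until the motion is done:
- movep(position, orientation): joint-space move of the TCP to a pose.
- move_l(position, attitude=None, feed=0.15, until_force=None): straight line of the TCP; attitude=None keeps the orientation; feed is the mean speed in m/s. With until_force (N) it stops when the force on the tool has changed by that much, and returns True; else False.
- move_joints(angles): joint-space move.
- command_gripper(opening, newtons=None): finger opening in m; newtons is the grip in N (None keeps the last); returns when the fingers have stopped.
- sleep(seconds).
- inverse_kinematics(position, orientation): joint angles nearest the present ones, or None.
- sense(): the state.
- camera(name): name is "scene" or "side" or "wrist"; returns (picture, depth): 400x640x3 uint8, red, green, blue; 400x640 float32, m along the optical axis (not along the pixel's ray), 0 where there is no reading.
- camera_params(name): a dict with "K" (3x3 intrinsics, pixels), "position" and "rotation" of the camera in the world; the wrist camera has in their place "tool_from_camera" (4x4, takes a point from camera to tool coordinates, whose origin is the TCP and whose axes are the tool frame's). Camera axes: x right, y down, z forward; pixel columns grow to the right and rows downward; lengths in m; the calibration is good to about 2 mm. A picture is of the moment at which its call begins: read the wrist's pose just before it. camera_params takes no time and is no camera call.
A pose or a line that the arm cannot do raises Unreachable and nothing moves.
- finish_job(): hands the job in, once; it reports no verdict.
The state is a dict: "time_s": time; "joint_pos": joint angles; "qd": joint speeds; "joint_efforts": joint torques, N m; "position": TCP position; "tcp_rot": TCP orientation; "wrist_force": force on the tool from outside, world axes, zero at the start; "ft_torque": the same for the moment, N m; "finger_gap": finger opening in m.
Only numpy, scipy, OpenCV 4.12 (cv2) and the standard library are available. Lean on these libraries where they do the work, as an engineer would, in place of code of your own. Each camera call takes 0.05 s, during which the arm holds its last target.

TASK

Close up the parts chest on the paint bench: first push its open drawer fully home with your fingertips, and only then push the raised lid down until it lies shut. Just push: do not take hold of the drawer handle, do not pull the drawer or the lid further open, and leave the tin, the mixing cup and the spray can standing where they are.

Things in the scene. Friction and masses are not known exactly. Their poses are not given: they have to be found in the camera images.
- chest: low grey sheet-steel chest fixed to the bench, 150 mm deep (x) by 200 mm wide (y) by 105 mm high without its lid: a drawer in its lower half, an open tray in its upper half under a hinged lid. Origin: centre of its underside on the bench; its x axis points from its front (the drawer side, towards the robot) to its back, z up
- drawer (a joint): how far the drawer stands open, in m: 0 = fully home, its front flush with the chest's front; it slides out along the chest's -x, stop at 0.100; starts 0.040 to 0.065 open. Slides with about 1.5 N of friction and stays where it is left. Its front is 196 mm wide and reaches from 5 to 61 mm above the bench
- drawer_handle (a point): middle of the steel bar handle on the drawer front, 45 mm above the bench; the bar is level, 80 mm long along the chest's y, 11 mm thick, its centre line 35 mm out from the drawer's front face (110 mm from the chest's centre when the drawer is home); axes as the chest's
- lid (a joint): angle of the lid, in rad: 0 = shut, lying level on the chest; grows as it is raised, stop at 1.3; starts 0.75 to 1.1. Stiff hinge: the lid stays at whatever angle it is left, and takes about 1 to 4 N at its free edge to push down
- lid_hinge (a point): middle of the lid's hinge line, which runs along the chest's y at the top of its back: 75 mm behind the chest's centre, 105 mm above the bench. Its x axis turns with the lid and points from the free edge to the hinge, its z axis is square to the lid's outer face
- lid_edge (a point): middle of the lid's free edge, on the outer (upper) face; the lid is a grey steel plate 150 mm from hinge to edge, 200 mm wide, 6 mm thick, with a small steel thumb tab (40 mm wide) standing 14 mm out from the middle of this edge. Axes as lid_hinge
- tin: closed steel paint tin, 86 mm across, 100 mm high, standing loose near the chest; leave it alone. Origin: centre of its underside
- mixing_cup: clear mixing cup with a wooden stirring stick, 88 mm across the rim, 100 mm high (stick to 180 mm), standing loose; leave it alone. Origin: centre of its underside
- spray_can: aerosol can, 64 mm across, 172 mm high, standing loose; leave it alone. Origin: centre of its underside

How it is judged:
On the way, in this order (a step that is already met when the one before it is completed fails the run):
1. the drawer is fully home (within 4 mm) (value of joint drawer below 0.004 m), for 0.2 s.
2. then the lid is shut (within 0.04 rad) with the drawer still home (value of joint lid below 0.04 rad and value of joint drawer below 0.004 m), for 0.2 s.
At the end, for the whole second after the job is handed in: The drawer is within 4 mm of fully home, the lid within 0.04 rad of shut (6 mm at its edge), and the tin, cup and spray can stand upright within 20 mm of where they were (all of step 2 and distance of each of tin, mixing_cup, spray_can from where it was at the start of the episode below 0.02 m and angle between each of tin, mixing_cup, spray_can's own z axis and vertical below 0.15 rad); the robot touches nothing.
It fails at once if a bystander was moved more than 20 mm, lifted or tipped (distance of any of tin, mixing_cup, spray_can from where it was at the start of the episode above 0.02 m or angle between any of tin, mixing_cup, spray_can's own z axis and vertical above 0.3 rad).
It fails at once if the drawer handle was taken between the fingers (x of the grasp point in the frame of drawer_handle between -0.008 and 0.008 m and y of the grasp point in the frame of drawer_handle between -0.045 and 0.045 m and z of the grasp point in the frame of drawer_handle between -0.02 and 0.02 m).
It fails at once if the drawer was pulled further open (value of joint drawer above 0.075 m).
It fails at once if the lid was pushed further open (value of joint lid above 1.2 rad).
It also fails if it takes over 45 s, if anything falls off the work surface, if the arm or the gripper's body presses on something with over 40 N, if the wrist force passes 120 N, or if a joint passes its speed limit or range.

## Working session

There is one attempt and no reset: what is moved stays moved. The work goes in short steps, each a Python script; the robot and the scene stay as the last script left them, time stands still between calls to the robot, and variables do not carry over. Pictures are saved under pics/ and viewed, and the job is handed in when it is done.

```bash
mkdir -p pics
python3 - <<'E'
from rig import *
import cv2,numpy as np
for n in ["scene","side","wrist"]:
    p,d=camera(n); cv2.imwrite(f"pics/{n}0.png",p[:,:,::-1]); np.save(f"pics/{n}0.npy",d); np.save(f"pics/{n}0rgb.npy",p)
    print(n,camera_params(n))
s=sense();print(s)
E
```

```text
scene {'K': array([[431.02806461,   0.        , 318.77037348],
       [  0.        , 431.02806461, 201.12959984],
       [  0.        ,   0.        ,   1.        ]]), 'position': array([0.98430518, 0.72660097, 0.82886905]), 'rotation': array([[-0.85776038,  0.34253335, -0.38329889],
       [ 0.51383062,  0.59308759, -0.61985902],
       [ 0.01500743, -0.72864121, -0.68473116]])}
side {'K': array([[422.25434426,   0.        , 327.92294528],
       [  0.        , 422.25434426, 193.30147072],
       [  0.        ,   0.        ,   1.        ]]), 'position': array([ 0.37688376, -0.37587432,  0.87640399]), 'rotation': array([[ 0.91826722, -0.3388769 ,  0.20481151],
       [-0.39584617, -0.79812516,  0.45420484],
       [ 0.00954569, -0.49815527, -0.8670353 ]])}
wrist {'K': array([[353.57932471,   0.        , 319.75656395],
       [  0.        , 353.57932471, 200.98101307],
       [  0.        ,   0.        ,   1.        ]]), 'tool_from_camera': array([[-2.25737621e-04, -3.28749377e-01,  9.44417173e-01,
        -1.16324893e-01],
       [-2.13462614e-04, -9.44417159e-01, -3.28749424e-01,
   
[... 305 characters left out ...]
1.14098451, -0.08228944]), 'qd': array([-0.00122419, -0.00265064,  0.00077242, -0.002208  ,  0.00163668,
       -0.00159868, -0.00180223]), 'joint_efforts': array([ 6.36455698e-04, -5.10764694e+01, -4.67100309e-02, -2.37980175e+01,
        1.07337089e-02,  5.32519683e-03,  1.74679109e-06]), 'position': array([0.30237518, 0.60305289, 0.25547966]), 'tcp_rot': array([[-6.38876306e-04, -8.93930789e-01,  4.48204570e-01],
       [-1.35844713e-03,  4.48205024e-01,  8.93929758e-01],
       [-9.99998873e-01, -3.77516686e-05, -1.50070528e-03]]), 'wrist_force': array([-0.33671767,  0.49457945, -0.47921175]), 'ft_torque': array([-0.05900345,  0.08689101, -0.0107994 ]), 'finger_gap': 0.08541184330172455}
```

View pics/scene0.png

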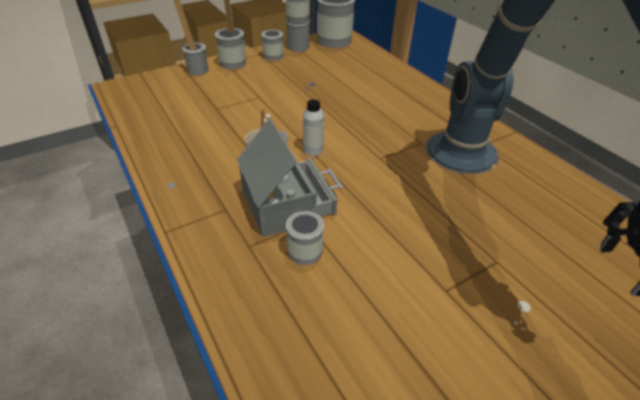

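View pics/side0.png

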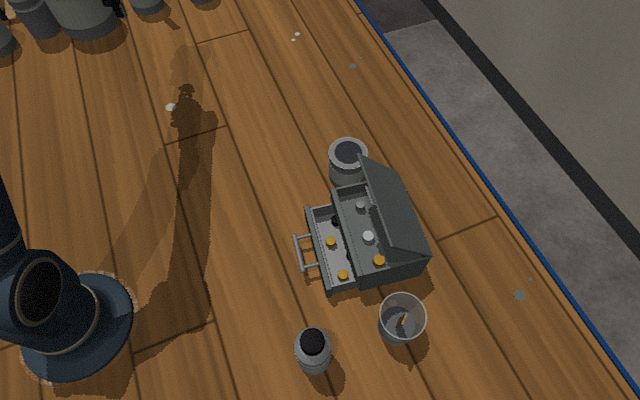

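View pics/wrist0.png

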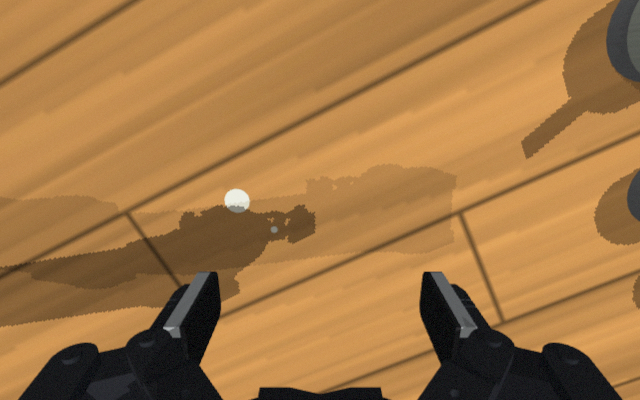

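The scene view shows the chest at about (290,185), the spray can at (313,128), the tin at (305,238) and the cup behind the lid. The side view shows the drawer handle at (303,253), the lid at (395,205), the tin at (348,155), the cup at (402,315) and the can at (313,348). I'll enlarge the side and scene crops next.

Run:
```python
import cv2
a=cv2.imread("pics/side0.png")[130:310,270:450]
cv2.imwrite("pics/sc.png",cv2.resize(a,None,fx=3.3,fy=3.3,interpolation=2))
a=cv2.imread("pics/scene0.png")[90:270,220:360]
cv2.imwrite("pics/scc.png",cv2.resize(a,None,fx=3.3,fy=3.3,interpolation=2))
```

```text
(no output)
```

View pics/sc.png

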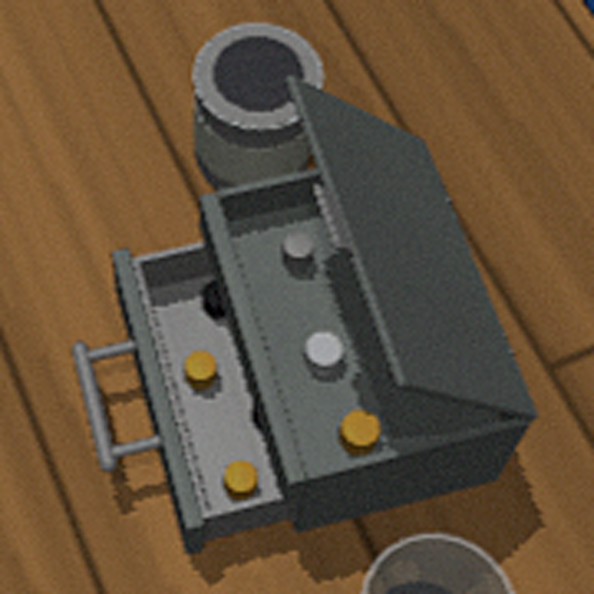

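View pics/scc.png

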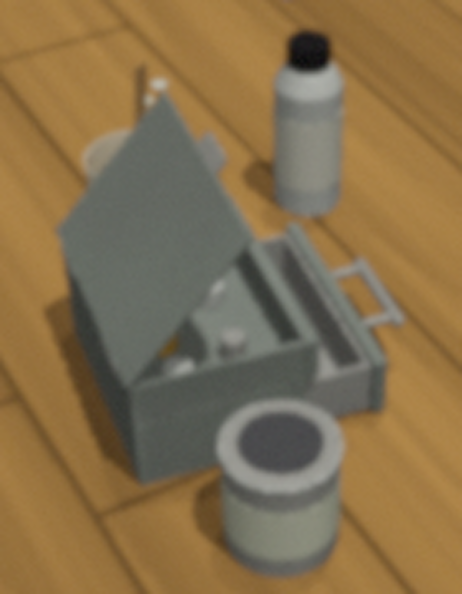

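```bash
cat > h.py <<'E'
import numpy as np
from rig import *
def ray(n,uv):
    c=camera_params(n); d=c["rotation"]@np.linalg.inv(c["K"])@np.array([*uv,1.]); return np.array(c["position"]),d
def onz(n,uv,z):
    o,d=ray(n,uv); return o+d*(z-o[2])/d[2]
def dep(n,uv,D):
    o,d=ray(n,uv); return o+d*D
E
python3 - <<'E'
from h import *
D=np.load("pics/side0.npy")
f=lambda u,v:(270+u/3.3,130+v/3.3)
for nm,u,v,z in [("frontL",203,198,.105),("frontR",297,482,.105),("drwL",116,252,.061),("drwR",188,525,.061),("hndL",80,348,.045),("hndR",107,465,.045),("hingeR",533,413,.108),("hingeL",430,140,.108)]:
    print(nm,onz("side",f(u,v),z).round(4))
for nm,u,v in [("edgeL",297,90),("edgeR",402,378),("lidmid",400,250),("lid a",330,130),("lid b",420,370),("lid c",420,160),("lid d",505,390),("tin",255,75),("traywallF",250,340)]:
    p=f(u,v); print(nm,dep("side",p,D[int(p[1]),int(p[0])]).round(4))
for nm,p in [("can",(313,338)),("cup",(402,340))]:
    print(nm,dep("side",p,D[int(p[1]),int(p[0])]).round(4), onz("side",p,.172 if nm=="can" else .1).round(4))
# cup rim
print("cuprim",onz("side",(402.5,313),.1), "tin",onz("side",f(258,75),.1))
D2=np.load("pics/scene0.npy")
g=lambda u,v:(220+u/3.3,90+v/3.3)
for nm,u,v in [("lid hingeL?",135,375),("topedge",163,110),("rightedge",240,245),("tip left",70,230),("center",150,240)]:
    p=g(u,v); print(nm,dep("scene",p,D2[int(p[1]),int(p[0])]).round(4))
# lid plane fit
pts=[]
for u in range(300,520,6):
  for v in range(90,400,6):
    if (u-297)*(140-90)/(430-297)+95<v<375+(u-402)*.25 and v>90+(u-297)*288/105*0+0:
      p=f(u,v); P=dep("side",p,D[int(p[1]),int(p[0])]); pts.append(P)
pts=np.array(pts)
np.save("pics/p.npy",pts)
# ransac
best=0;r=np.random.default_rng(0)
for _ in range(500):
    a,b,c=pts[r.choice(len(pts),3,False)];n=np.cross(b-a,c-a)
    if np.linalg.norm(n)<1e-6: continue
    n/=np.linalg.norm(n);m=abs((pts-a)@n)<.003
    if m.sum()>best: best=m.sum();M=m
q=pts[M];n=np.linalg.svd(q-q.mean(0))[2][2];n*=np.sign(n[2]);print(len(pts),best,n,q.mean(0),np.arccos(n[2]),np.arctan2(-n[1],-n[0]))
E
```

```text
frontL [0.5693 0.0327 0.105 ]
frontR [ 0.5435 -0.1616  0.105 ]
drwL [0.5106 0.0405 0.061 ]
drwR [ 0.4816 -0.1479  0.061 ]
hndL [ 0.4654 -0.0079  0.045 ]
hndR [ 0.4524 -0.0886  0.045 ]
hingeR [ 0.6887 -0.179   0.108 ]
hingeL [0.7232 0.0133 0.108 ]
edgeL [0.6201 0.0186 0.2162]
edgeR [ 0.5925 -0.164   0.2166]
lidmid [ 0.6414 -0.0804  0.176 ]
lid a [ 0.6312 -0.0052  0.2011]
lid b [ 0.6085 -0.1586  0.2008]
lid c [ 0.7042 -0.0043  0.1211]
lid d [ 0.6719 -0.1662  0.1303]
tin [0.6417 0.1101 0.1004]
traywallF [ 0.5564 -0.0687  0.102 ]
can [ 0.4151 -0.2436  0.1709] [ 0.415  -0.2438  0.172 ]
cup [ 0.5644 -0.2946  0.0916] [ 0.5624 -0.2955  0.1   ]
cuprim [ 0.58586277 -0.25396896  0.1       ] tin [0.64377171 0.10957804 0.1       ]
lid hingeL? [0.7098 0.0199 0.1163]
topedge [ 0.6006 -0.1427  0.2149]
rightedge [0.6272 0.032  0.2119]
tip left [ 0.6829 -0.1588  0.1183]
center [ 0.6569 -0.0569  0.1673]
1472 928 [ 0.72919903 -0.10737281  0.67582532] [ 0.64687448 -0.08192117  0.17133845] 0.8287124617713698 2.995395611386733
```

```bash
cat >> h.py <<'E'
YAW=-0.148
C=np.array([0.631,-0.0735,0.0])
cx=np.array([np.cos(YAW),np.sin(YAW),0]); cy=np.array([-np.sin(YAW),np.cos(YAW),0]); cz=np.array([0,0,1.])
def att(t): # tilt: fingers point forward (chest +x) by t from down
    x=np.sin(t)*cx-np.cos(t)*cz; z=cy; return np.column_stack([x,np.cross(z,x),z])
def tcp(tip,t): # tip in chest coordinates -> TCP world
    return C+tip[0]*cx+tip[1]*cy+tip[2]*cz-0.025*att(t)[:,0]
E
python3 - <<'E'
from h import *
for t in [-.3,-.15,0,.2,.4,.6,.8]:
    print(t,[inverse_kinematics(tcp((x,0,z),t),att(t)) is not None for x,z in [(-.21,.2),(-.21,.03),(-.2,.03),(-.19,.03),(-.12,.03),(-.12,.2)]],
     [inverse_kinematics(tcp((x,0,z),t),att(t)) is not None for x,z in [(-0.006,.25),(-.045,.105)]])
E
```

```text
-0.3 [True, True, True, True, True, True] [True, True]
-0.15 [True, True, True, True, True, True] [True, True]
0 [True, True, True, True, True, True] [True, True]
0.2 [True, True, True, True, True, True] [True, True]
0.4 [True, False, False, False, True, True] [True, True]
0.6 [False, False, False, False, False, True] [True, True]
0.8 [False, False, False, False, False, False] [True, True]
```

Run:
```python
from h import *
import cv2
t=.2;R=att(t)
command_gripper(0.0)
movep(tcp((-.212,0,.2),t),R)
print(sense()["position"],sense()["time_s"])
move_l(tcp((-.212,0,.03),t),feed=.12)
s=sense();print(s["position"],s["time_s"],s["wrist_force"],s["finger_gap"])
for n in ["scene","side"]:
    p,d=camera(n); cv2.imwrite(f"pics/{n}1.png",p[:,:,::-1])
a=cv2.imread("pics/side1.png")[110:380,220:460]
cv2.imwrite("pics/sc1.png",cv2.resize(a,None,fx=2.2,fy=2.2,interpolation=2))
```

```text
[ 0.41696641 -0.0408807   0.2246976 ] 3.25Traceback (most recent call last):
  File "<stdin>", line 7, in <module>
rig.Unreachable: the arm cannot follow that straight line within its joint ranges
```

Run:
```python
from h import *
import cv2
for t in [.12,.06,0]:
    try:
        movep(tcp((-.212,0,.2),t),att(t))
        move_l(tcp((-.212,0,.03),t),feed=.12); print("ok",t);break
    except Unreachable as e: print(t,e)
s=sense();print(s["position"],s["time_s"],s["wrist_force"],s["finger_gap"],s["joint_pos"])
for n in ["scene","side"]:
    p,d=camera(n); cv2.imwrite(f"pics/{n}1.png",p[:,:,::-1])
a=cv2.imread("pics/side1.png")[110:380,220:460]
cv2.imwrite("pics/sc1.png",cv2.resize(a,None,fx=2.2,fy=2.2,interpolation=2))
```

```text
ok 0.12
[ 0.41877789 -0.04182053  0.0553106 ] 5.0667 [-0.54721421  0.33720163  0.90379717] 4.137471919531011e-05 [-0.31596442  0.36581693  0.35963395  2.37768972 -0.36015892  0.31770111
  1.77371336]
```

View pics/sc1.png

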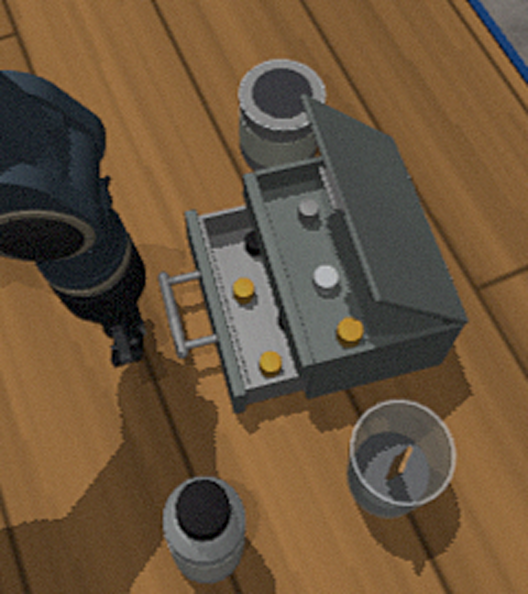

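View pics/scene1.png

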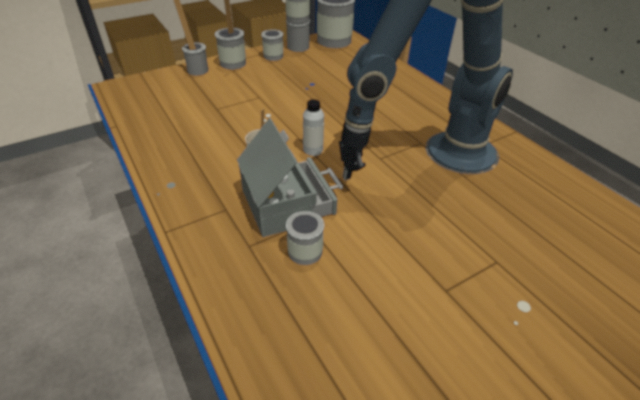

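The fingertip is at about (125,358) in the side crop and the handle runs from (165,278) to (182,350), so the tip looks off-centre in y. I'll check that by ray before pushing.

Run:
```python
from h import *
f=lambda u,v:(220+u/2.2,110+v/2.2)
for nm,u,v,z in [("tip",125,360,.03),("tip",117,362,.03),("tip",136,357,.03),("hL",167,277,.045),("hR",183,352,.045)]:
    p=onz("side",f(u,v),z); print(nm,p.round(4),((p-C)@cx).round(4),((p-C)@cy).round(4))
print(tcp((-.212,0,.03),.12))
K=camera_params("side")
P=C-.212*cx+np.array([0,0,.03]);q=K["rotation"].T@(P-K["position"]);q=K["K"]@q;q/=q[2];print((q[0]-220)*2.2,(q[1]-110)*2.2)
```

```text
tip [ 0.4026 -0.068   0.03  ] -0.2268 -0.0283
tip [ 0.3949 -0.0669  0.03  ] -0.2345 -0.0283
tip [ 0.4131 -0.0693  0.03  ] -0.2161 -0.028
hL [ 0.4684 -0.0103  0.045 ] -0.1702 0.0385
hR [ 0.4545 -0.0874  0.045 ] -0.1725 -0.0398
[ 0.4183575  -0.0417971   0.05482022]
134.25762272951252 328.9676407697203
```

Run:
```python
from h import *
import cv2
s=sense();K=camera_params("side")
a=cv2.imread("pics/side1.png")[220:300,240:330]
a=cv2.resize(a,None,fx=7,fy=7,interpolation=2)
a=cv2.convertScaleAbs(a,alpha=1.8)
X=s["tcp_rot"]
for off,c in [((.025,0,0),(0,0,255)),((.006,0,0),(0,255,0)),((.025,-.011,0),(255,0,0)),((.025,0,-.015),(255,0,255)),((-.048,0,0),(255,255,0))]:
    P=s["position"]+X@np.array(off);q=K["K"]@(K["rotation"].T@(P-K["position"]));q/=q[2];cv2.circle(a,(int((q[0]-240)*7),int((q[1]-220)*7)),4,c,-1);print(off,P,q)
cv2.imwrite("pics/z1.png",a)
```

```text
(0.025, 0, 0) [ 0.42176137 -0.04217325  0.03052016] [281.19146033 259.33728179   1.        ]
(0.006, 0, 0) [ 0.41948655 -0.04184084  0.04938055] [279.32196696 256.31380611   1.        ]
(0.025, -0.011, 0) [ 0.43256125 -0.04378298  0.03185114] [286.19679947 257.87899984   1.        ]
(0.025, 0, -0.015) [ 0.41955066 -0.05700945  0.030515  ] [282.64218798 265.86726484   1.        ]
(-0.048, 0, 0) [ 0.41302125 -0.0408961   0.1029838 ] [273.59878893 247.05788155   1.        ]
```

View pics/z1.png

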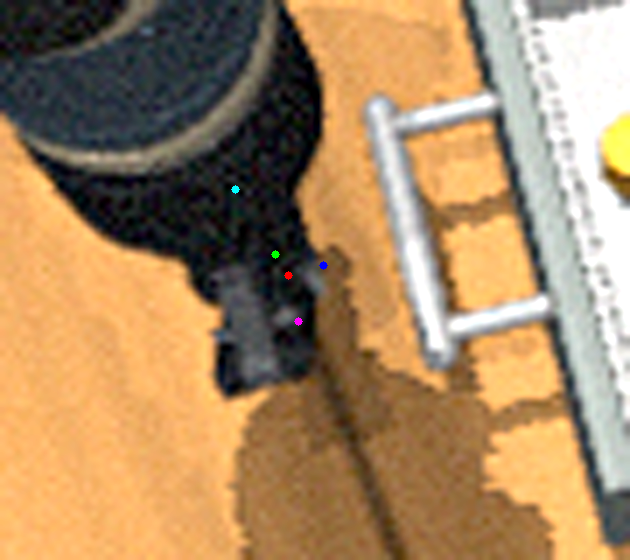

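The projected tip sits at about (323,265) in this view. The dark mass lower down is the finger knuckle, so the fingers are lined up with the middle of the bar. I'll push now.

Run:
```python
from h import *
import cv2
t=.12
r=move_l(tcp((-.112,0,.03),t),feed=.04,until_force=12)
s=sense();P=s["position"]+.025*s["tcp_rot"][:,0]-C
print(r,P@cx,P@cy,P[2],s["time_s"],s["wrist_force"])
for n in ["scene","side"]:
    p,d=camera(n); cv2.imwrite(f"pics/{n}2.png",p[:,:,::-1])
a=cv2.imread("pics/side2.png")[110:380,220:460]
cv2.imwrite("pics/sc2.png",cv2.resize(a,None,fx=2.2,fy=2.2,interpolation=2))
```

```text
True -0.12761944960339072 7.634284386329835e-05 0.02886158538575833 7.0917 [-0.36765565  0.16123761  0.58163448]
```

View pics/sc2.png

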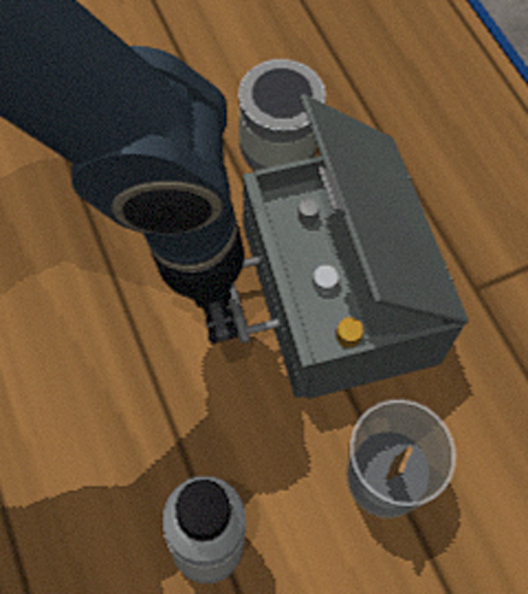

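The drawer looks home: only the struts show, at about (250,262) and (265,326). I'll press a second time, more firmly, to make sure it is seated, then back off and measure.

Run:
```python
from h import *
import cv2
t=.12
r=move_l(tcp((-.108,0,.03),t),feed=.02,until_force=22)
s=sense();P=s["position"]+.025*s["tcp_rot"][:,0]-C
print(r,P@cx,P@cy,P[2],s["time_s"],s["wrist_force"])
sleep(.3)
move_l(tcp((-.19,0,.03),t),feed=.1)
move_l(tcp((-.19,0,.26),t),feed=.2)
print(sense()["time_s"])
for n in ["scene","side"]:
    p,d=camera(n); cv2.imwrite(f"pics/{n}3.png",p[:,:,::-1]); np.save(f"pics/{n}3.npy",d)
a=cv2.imread("pics/side3.png")[130:310,270:450]
cv2.imwrite("pics/sc3.png",cv2.resize(a,None,fx=3.3,fy=3.3,interpolation=2))
a=cv2.imread("pics/scene3.png")[90:270,220:360]
cv2.imwrite("pics/scc3.png",cv2.resize(a,None,fx=3.3,fy=3.3,interpolation=2))
```

```text
True -0.1276674027954659 0.00022526016968416935 0.02668170455261882 7.825 [0.0994158  0.62870049 0.24782636]
10.2
```

View pics/sc3.png

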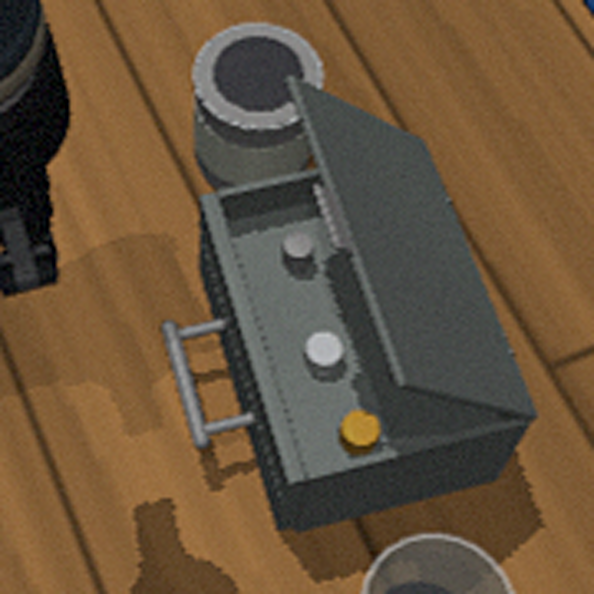

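View pics/scc3.png

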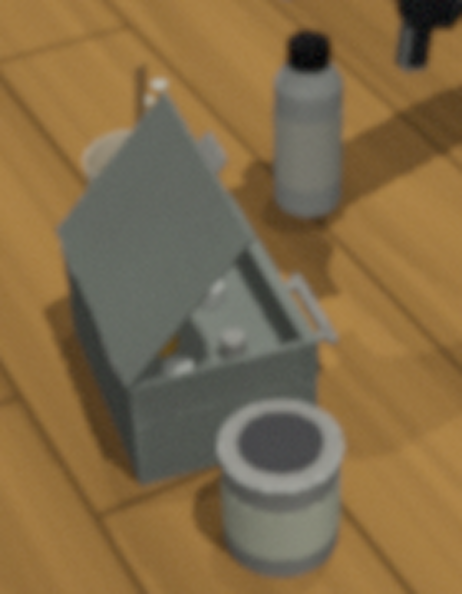

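Both pushes stopped at the same place and the side view shows the drawer front flush with the chest, with the handle bar from (170,325) to (202,440). The lid has not moved. Next is the lid.

Run:
```python
from h import *
import cv2
t=0.0;R=att(t)
move_l(tcp((-.19,0,.33),.12),feed=.25)
movep(tcp((-.006,0,.30),t),R)
def st(m):
    s=sense();P=s["position"]+.025*s["tcp_rot"][:,0]-C
    print(m,P.dot(cx).round(4),P[2].round(4),s["time_s"],s["wrist_force"].round(2))
st("above")
r=move_l(tcp((-.006,0,.215),t),feed=.1,until_force=15);st(r)
r=move_l(tcp((-.045,0,.125),t),feed=.06,until_force=20);st(r)
r=move_l(tcp((-.05,0,.098),t),feed=.03,until_force=20);st(r)
p,d=camera("side"); cv2.imwrite("pics/side4.png",p[:,:,::-1])
```

```text
above -0.0073 0.2989 11.5167 [-0.85 -0.62  1.27]
False -0.0055 0.2158 12.5167 [-0.23  0.27  0.6 ]
False -0.0451 0.1251 14.3 [-0.38 -0.86  0.  ]
True -0.0469 0.1116 14.875 [-1.21  0.33  7.49]
```

View pics/side4.png

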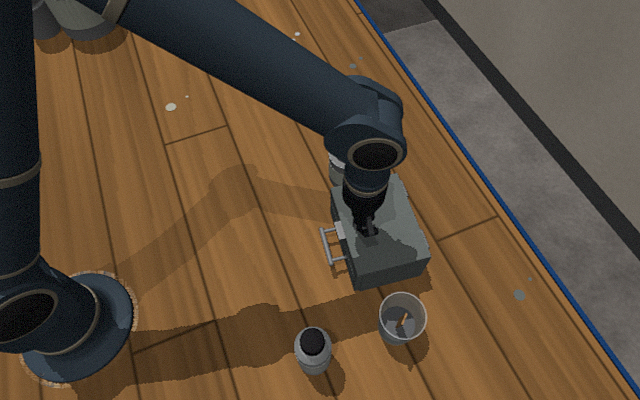

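The lid looks shut under the fingers at (365,230): the tip is at z = 0.1116, which matches the expected lid top of 0.111. I'll press once more, lift clear and check.

Run:
```python
from h import *
import cv2
t=0.0
r=move_l(tcp((-.05,0,.095),t),feed=.03,until_force=25)
s=sense();print(r,s["position"][2]-.025,s["wrist_force"])
sleep(.3)
move_l(tcp((-.05,0,.30),t),feed=.2)
movep(tcp((-.19,.1,.33),t),att(t))
print(sense()["time_s"],sense()["wrist_force"])
for n in ["scene","side"]:
    p,d=camera(n); cv2.imwrite(f"pics/{n}5.png",p[:,:,::-1]); np.save(f"pics/{n}5.npy",d)
D=d;K=camera_params("side")
pts=[]
for x in np.linspace(-.065,.065,14):
  for y in np.linspace(-.09,.09,15):
    P=C+x*cx+y*cy+.111*cz;q=K["K"]@(K["rotation"].T@(P-K["position"]));q/=q[2]
    pts.append(dep("side",q[:2],D[int(round(q[1])),int(round(q[0]))])-C)
pts=np.array(pts);A=np.c_[pts@cx,pts@cy,np.ones(len(pts))]
c,*_=np.linalg.lstsq(A,pts[:,2],rcond=None);print("lid slope x,y,z0",c, (pts[:,2]-A@c).std())
a=cv2.imread("pics/side5.png")[130:380,270:450]
cv2.imwrite("pics/sc5.png",cv2.resize(a,None,fx=2.4,fy=2.4,interpolation=2))
```

```text
True 0.11158983563603994 [-1.69822544  0.12552893  6.30873088]
17.3083 [0.46332717 0.06492088 0.31837063]
lid slope x,y,z0 [-0.35743976 -0.30216417  0.11289974] 0.0463890090794692
```

View pics/sc5.png

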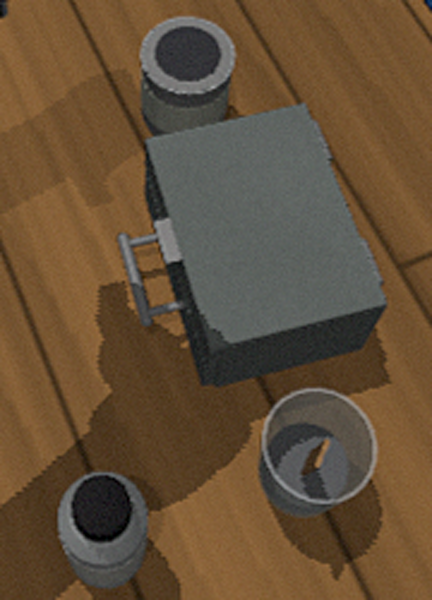

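View pics/scene5.png

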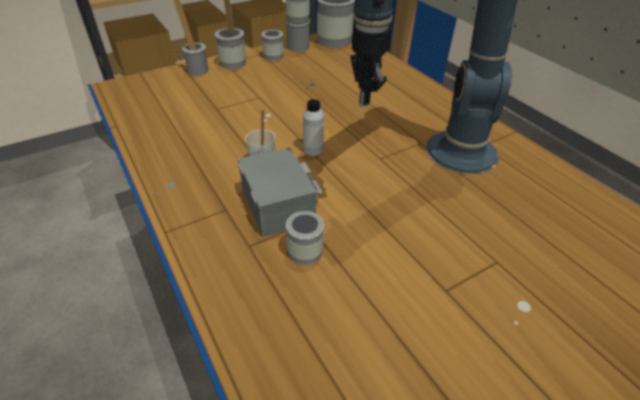

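Both views show the lid lying on the chest, with the tab at (168,240) in the side crop, the drawer flush and the bystanders where they were. The plane fit has a 46 mm residual, so it includes bad depth pixels. I'll redo it without them.

Run:
```python
from h import *
for n in ["side","scene"]:
    D=np.load(f"pics/{n}5.npy");K=camera_params(n);pts=[]
    for x in np.linspace(-.055,.06,14):
      for y in np.linspace(-.085,.085,15):
        P=C+x*cx+y*cy+.111*cz;q=K["K"]@(K["rotation"].T@(P-K["position"]));q/=q[2]
        d=D[int(round(q[1])),int(round(q[0]))]
        if d>0: pts.append(dep(n,q[:2],d)-C)
    pts=np.array(pts);N=len(pts);pts=pts[abs(pts[:,2]-np.median(pts[:,2]))<.015];A=np.c_[pts@cx,pts@cy,np.ones(len(pts))]
    c,*_=np.linalg.lstsq(A,pts[:,2],rcond=None);print(n,N,len(pts),c.round(4),(pts[:,2]-A@c).std().round(4))
f=lambda u,v:(270+u/2.4,130+v/2.4)
for u,v in[(122,237),(149,322)]:
    p=onz("side",f(u,v),.045)-C;print("handle",(p@cx).round(4),(p@cy).round(4))
a=np.load("pics/side0rgb.npy").astype(int);import cv2
b=cv2.imread("pics/side5.png")[:,:,::-1].astype(int)
for nm,(y0,y1,x0,x1) in dict(tin=(137,165,328,355),cup=(292,350,378,428),can=(325,378,293,335)).items():
    print(nm,abs(a-b)[y0:y1,x0:x1].mean())
```

```text
side 208 208 [-0.0037  0.0025  0.1095] 0.0013
scene 208 208 [0.001  0.0005 0.1104] 0.0014
handle -0.1143 0.0414
handle -0.1117 -0.0426
tin 3.644620811287478
cup 4.683218390804598
can 9.992063492063492
```

Run:
```python
from h import *
finish_job(); print(sense()["time_s"])
```

```text
the job is handed in; nothing more can be done
the job is handed in; nothing more can be done
```

The drawer and then the lid are pushed shut, and the job is handed in. My last checks agree with that, but `finish_job()` reports no verdict.

- **Drawer:** I pushed it home with the closed fingertips against the outer side of the handle bar. Two pushes, set to stop at 12 N and 22 N, both ended within 0.1 mm of the same place, so it was at its hard stop. The last picture shows the front flush. The handle bar measured about 113 mm from the chest centre, where 110 mm is home. That 3 mm is about the error I expect in my chest position.
- **Lid:** I pushed it down from about 0.83 rad with two presses, the second set to stop at 25 N. The fingertips stopped at 111.6 mm. With the arm clear, depth from both cameras shows the lid level within 0.004 rad, at 110 mm.
- **Bystanders:** the tin, mixing cup and spray can look unmoved and upright in the last pictures. The image patch around the spray can changed the most. I put that down to the arm's shadow, because its cap is within about 2 pixels of where it was.
- **Problems on the way:** my first approach line was unreachable and nothing moved, so I used less tilt. My first lid-level fit was spoiled by bad depth pixels, so I redid it on a smaller area of the lid without them.
- **Time and end state:** the clock read about 17.4 s when I handed in, with the arm clear of everything.

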